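# Open the empty pump dispenser for refilling

## Task

The steel pump dispenser is empty: get it ready for refilling. Unscrew its pump head without forcing the thread, lift it off and stand it upright on the flat cork yoga block, then take the steel funnel out of the tumbler and set it spout down, upright and fully home, in the dispenser's open neck. Leave the block, the tumbler, the cat figurine and the ball in its dish where they are.

Things in the scene. Friction and masses are not known exactly. Their poses are not given: they have to be found in the camera images.
- dispenser: Stainless steel dispenser bottle, 72 mm in diameter, stuck fast to the bookcase top by a black suction foot 86 mm across: it cannot move or turn. Origin at the centre of its underside. Shoulder slopes from 80 mm height up to the neck at 97 mm. Neck 40 mm outside, 32 mm inside diameter, rim at 128 mm, with a coarse right-hand three-start thread, 47 mm over the ridges
- neck_mouth (a point): Centre of the dispenser's mouth, on the top face of the springy rubber seal ring (32 mm inside diameter) on the neck, 132 mm above the bookcase top when nothing presses on it
- pump_collar (a point): Pump head, loose steel part, about 130 g, at the start screwed tight on the dispenser. The point is the centre of its round knurled collar (60 mm in diameter, 27 mm high), half-way up the collar, 120.5 mm above the bookcase top when screwed home; z along its axis, up. The collar is gripped across its diameter from above
- pump_rim (a point): Centre of the collar's open flat underside, on which the pump head can stand (no dip tube). It unscrews counter-clockwise seen from above, rising 3.6 mm per rad, with 1 mm of play; the seal makes it stiff for the first half radian (under 0.6 N m). After about 3.4 rad in all the thread lets go, 12 mm up, and it lifts straight off. It stays put when let go between twists
- pump_top (a point): Centre of the top face of the pump head's round push top, 38 mm in diameter, 46 mm above the collar's underside; a stub beak below this face reaches 28 mm from the axis along the part's +x
- block_top (a point): Centre of the top face of the cork yoga block that lies flat on the bookcase top (230 mm along its x, 120 mm along its y, 75 mm high, 0.85 kg, loose)
- tumbler: Loose pale ceramic tumbler, 52 mm in diameter, 60 mm high, open, about 300 g, origin at the centre of its underside. The funnel stands in it at the start
- funnel_band (a point): Loose steel funnel, about 70 g, spout down in the tumbler. Spout 18 mm in diameter, 30 mm long; cone 20 mm high; upright band 58 mm in diameter, 20 mm high on top. The point is on the axis half-way up the band, 60 mm above the spout's end: 77 mm up at the start, about 23 mm above point neck_mouth when fully home (cone on the seal). Gripped from above across the band
- cat: Bystander: pale ceramic figurine of a seated cat, 117 mm high, base about 75 mm across, origin at the centre of its underside, loose
- incense_box: Bystander: sandalwood incense box, 70 x 170 mm, 48 mm high with its hinged lid and a small brass knob on the lid; fixed. Origin at the centre of its underside
- ball_center (a point): Bystander: centre of the hard dark massage ball, 60 mm in diameter, loose in a fixed terracotta dish 90 mm across and 22 mm high

How it is judged:
On the way, in this order (a step that is already met when the one before it is completed fails the run):
1. the pump head has risen at least 8 mm on the thread, still over the neck (z of pump_collar in the frame of dispenser above 0.1285 m and horizontal distance between pump_collar and dispenser below 0.01 m), for 0.05 s.
2. the pump head is lifted clear of the neck (z of pump_collar in the frame of dispenser above 0.15 m), for 0.05 s.
3. the pump head stands upright and released on the cork block (z of pump_collar in the frame of block_top between 0.009 and 0.018 m and angle between pump_collar's own z axis and vertical below 0.1 rad and contact force between the fingers and pump below 0.1 N), for 0.2 s.
4. the funnel is out of the tumbler (height (world z) of funnel_band above 0.115 m), for 0.05 s.
At the end, for the whole second after the job is handed in: Pump head upright (within 0.1 rad) and still on the cork block's top; funnel in the neck within 10 mm of its axis, upright within 0.14 rad, cone down on the seal (band centre 14 to 29 mm above neck_mouth), at rest; tumbler upright (z of pump_collar in the frame of block_top between 0.009 and 0.018 m and angle between each of pump_collar, tumbler's own z axis and vertical below 0.1 rad and linear speed of each of pump, funnel below 0.02 m/s and horizontal distance between funnel_band and neck_mouth below 0.01 m and z of funnel_band in the frame of dispenser between 0.146 and 0.161 m and angle between funnel_band's own z axis and vertical below 0.14 rad); the robot touches nothing.
It fails at once if the thread is forced: more than 60 N between pump head and dispenser (contact force between pump and dispenser above 60 N).
It fails at once if the cork block is shoved more than 40 mm (distance of block_top from where it was at the start of the episode above 0.04 m).
It fails at once if the tumbler is shoved more than 50 mm (distance of tumbler from where it was at the start of the episode above 0.05 m).
It fails at once if the cat is moved more than 20 mm or tipped (distance of cat from where it was at the start of the episode above 0.02 m or angle between cat's own z axis and vertical above 0.3 rad).
It fails at once if the ball is moved more than 25 mm (distance of ball_center from where it was at the start of the episode above 0.025 m).
It also fails if it takes over 72 s, if anything falls off the work surface, if the arm or the gripper's body presses on something with over 40 N, if the wrist force passes 120 N, or if a joint passes its speed limit or range.

## Robot

A 7-joint arm with a two-finger parallel gripper is mounted at the origin on the work surface. World frame = base frame: x ahead of the robot, y to its left, z up, the work surface at z = 0. Lengths are in m, angles in rad, forces in N, time in s.
With the tool pointing down it reaches from about 0.35 to 0.9 m from the base axis. Payload 8.1 kg.
Tool frame: the origin (TCP) lies midway between the tips of the shut fingers; the grasp point (between the pads) lies 19 mm behind it; x points along the fingers, z is the direction in which the jaws open and shut, and the axes are right-handed (so a half turn about x gives the same grasp; the last joint's range is limited). The gripper opens to 92 mm and grips with 3 to 60 N. Pads are 19 mm wide; open, the fingers measure 130 mm over their backs; the gripper's body (75 mm by 190 mm) begins 47 mm behind the grasp point.
Start: joints at [-0.103, 0.434, 0.025, 1.573, -0.012, 1.134, -0.075], TCP at [0.625, -0, 0.227] pointing down, gripper open.
Joint ranges: [-2.62, 2.62], [-0.44, 2.09], [-1.27, 1.32], [0.08, 2.57], [-1.32, 4.46], [0.12, 2], [-2.74, 2.74]. Speed limits (rad/s): [2.22, 2.22, 3.01, 3.01, 3.14, 3.14, 3.14].

## Interface

Orientations are given as a rotation vector (axis times angle).
In Python, from cell import arm gives the robot as it stands. The module is installed in compiled form; this text tells all that it offers.
- The arm moves only by the tool move_arm, never from a script. Its argument "steps" is text: rows parted by semicolons, each of 5 numbers parted by spaces: the shift along the tool's x, y, z in m, then the turn about the tool's x in rad, then the closure in counts, from 0 (fully open) to 255 (shut). A call has 1 to 10 rows; each row is the pose to reach, as a shift and turn from the pose commanded when the call began, along the tool's axes at that moment; what a row does not reach only later rows make up. A row lasts 1/12 s, in which the tool goes at most 41.7 mm and 7.16 degrees, less where a joint would pass 70% of its speed; a pose out of reach is approached as far as the arm can. A call with a gripper value outside its range is refused whole. The fingers move at their own pace and stop on an object; "squeeze" is the grip in N (left out, the last holds). Time passes only in rows, so rows that repeat a pose let the fingers close. It gives the time, the measured TCP pose, the force and the opening at its end, in the units of the state.
- arm.observe(): the state, without advancing time (a new reading comes with each control period).
- arm.get_image(name): name is "scene" or "side" or "wrist"; returns a dict with "img" (420x560x3 uint8, blue, green, red), "z_map" (420x560 float32, m along the optical axis (not along the pixel's ray), 0 where there is no reading), "vfov" (degrees; the focal length in pixels is half the picture's height over the tangent of half this angle, whatever the lens; pixels are square), "cx", "cy" (the principal point, pixels), "extrinsics" (4x4, takes a point from camera to world coordinates). Camera axes: x right, y up, looking along -z (the intrinsics and any distortion apply to the point x, -y, -z); pixel columns grow to the right and rows downward; lengths in m; the calibration is good to about 2 mm. A picture is of the moment at which its call begins.
- arm.sign_off(): hands the job in, once; it reports no verdict.
The state is a dict: "clock": time; "joints": joint angles; "dq": joint speeds; "joint_efforts": joint torques, N m; "position": TCP position; "ee_rot": TCP orientation; "force": force on the tool from outside, world axes, zero at the start; "ft_torque": the same for the moment, N m; "width": opening from 0.0 (shut) to 1.0 (fully open).
Only numpy, scipy, OpenCV 4.12 (cv2) and the standard library are available. Lean on these libraries where they do the work, as an engineer would, in place of code of your own. Each camera call takes 0.05 s, during which the arm holds its last target.

## Working session

There is one attempt and no reset: what is moved stays moved. The work goes in short steps, Python scripts to look and compute and a tool call to move; the robot and the scene stay as the last step left them, time stands still between calls to the robot, and variables do not carry over. Pictures are saved under pics/ and viewed, and the job is handed in when it is done.

Besides the shell and the picture viewer there is one more tool, called after "Emit:" by a JSON object that holds its "api" and its "payload", one argument or row to a line. move_arm: Moves the arm, as the interface text tells. Its arguments: {"type":"object","properties":{"steps":{"type":"string"},"squeeze":{"type":"number"}},"required":["steps"]}

```bash
mkdir -p pics; cat > h.py <<'E'
import numpy as np, cv2
from scipy.spatial.transform import Rotation as R
from cell import arm
def grab(n,save=None):
    d=arm.get_image(n)
    if save: cv2.imwrite('pics/'+save+'.png',d['img'])
    return d
def cloud(d):
    h,w=d['z_map'].shape; f=h/2/np.tan(np.radians(d['vfov'])/2)
    u,v=np.meshgrid(np.arange(w),np.arange(h)); z=d['z_map']
    P=np.stack([(u-d['cx'])/f*z,-(v-d['cy'])/f*z,-z],-1)
    E=d['extrinsics']; Q=P@E[:3,:3].T+E[:3,3]; Q[z==0]=np.nan
    return Q
def st():
    s=arm.observe(); Rm=R.from_rotvec(s['ee_rot']).as_matrix()
    print('t',round(s['clock'],2),'p',np.round(s['position'],4),'F',np.round(s['force'],1),'w',round(s['width'],3)); print(np.round(Rm,3)); print('q',np.round(s['joints'],3))
    return s,Rm
E
python3 - <<'E'
from h import *
st()
for n in ['scene','side','wrist']:
    d=grab(n,n+'0'); print(n,d['vfov'],d['cx'],d['cy'],[k for k in d],np.round(d['extrinsics'],3).tolist(),(d['z_map']>0).mean())
    np.savez(n+'0.npz',**{k:d[k] for k in d})
E
```

```text
t 0.0 p [ 6.245e-01 -1.000e-04  2.260e-01] F [-0.3  0.5  0.2] w 0.998
[[-0.002  0.     1.   ]
 [-0.     1.    -0.   ]
 [-1.    -0.    -0.002]]
q [-0.103  0.435  0.025  1.574 -0.012  1.134 -0.075]
scene 47.80480314925922 271.39920252283235 202.44585810034948 ['img', 'z_map', 'vfov', 'cx', 'cy', 'extrinsics'] [[0.234, -0.774, 0.589, 1.225], [0.972, 0.183, -0.146, -0.139], [0.005, 0.606, 0.795, 0.917], [0.0, 0.0, 0.0, 1.0]] 0.9962457482993198
side 53.62238328802704 277.6773919284335 215.8689925767934 ['img', 'z_map', 'vfov', 'cx', 'cy', 'extrinsics'] [[0.812, 0.352, -0.466, 0.151], [-0.584, 0.469, -0.663, -0.67], [-0.015, 0.81, 0.586, 0.731], [0.0, 0.0, 0.0, 1.0]] 0.9959013605442177
wrist 59.20899980793096 284.3165209172404 203.315576660332 ['img', 'z_map', 'vfov', 'cx', 'cy', 'extrinsics'] [[1.0, -0.0, 0.001, 0.625], [-0.0, 0.953, 0.304, 0.083], [-0.002, -0.304, 0.953, 0.384], [0.0, 0.0, 0.0, 1.0]] 0.9959736394557823
```

View pics/scene0.png

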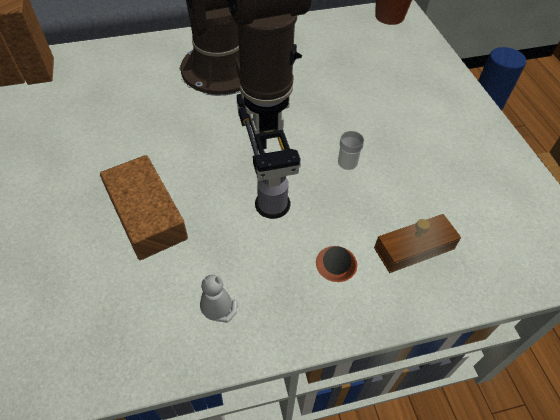

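View pics/side0.png

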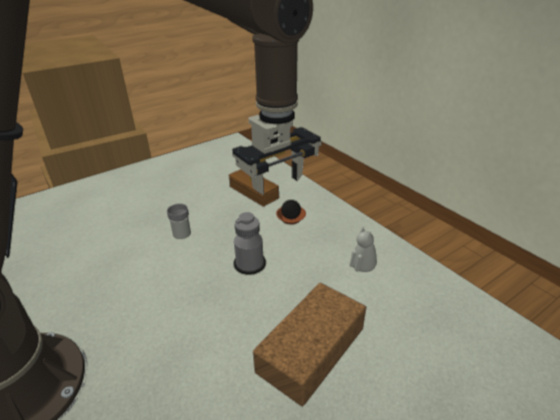

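View pics/wrist0.png

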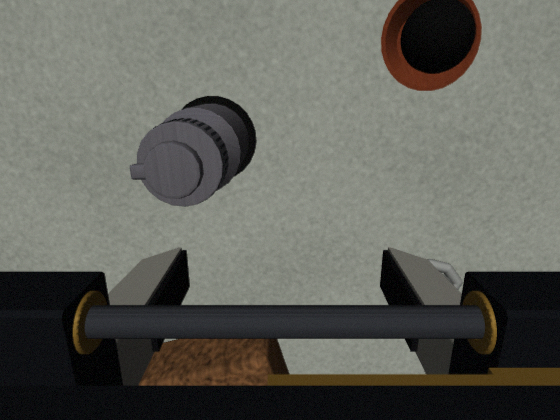

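The pictures show the dispenser at scene px (272,195), the tumbler with funnel at (350,148) and the block at (143,205). The cat is at (215,300) and the dish at (336,262). In the wrist view the pump top is at (172,168) with its beak pointing left. Next I measure these with depth.

```bash
cat > m.py <<'E'
from h import *
def circ(P):
    A=np.c_[2*P[:,0],2*P[:,1],np.ones(len(P))]; s=np.linalg.lstsq(A,(P**2).sum(1),rcond=None)[0]
    return s[:2],np.sqrt(s[2]+s[0]**2+s[1]**2)
E
python3 - <<'E'
from m import *
for n in ['scene','side','wrist']:
    d=dict(np.load(n+'0.npz')); Q=cloud(d)
    ok=(abs(Q[...,0]-.6)<.35)&(abs(Q[...,1])<.4)
    z=Q[...,2][ok]; print(n,'table z',np.median(z[abs(z)<.02]))
    m=(ok&(Q[...,2]>.012)&(Q[...,2]<.19)).astype(np.uint8)
    k,l,s,c=cv2.connectedComponentsWithStats(m)
    for i in range(1,k):
        if s[i,4]<60: continue
        P=Q[l==i]; top=np.percentile(P[:,2],97); T=P[P[:,2]>top-.006]
        ctr,(w,h),a=cv2.minAreaRect(T[:,:2].astype(np.float32))
        print(i,s[i].tolist(),'top',round(top,4),'meanTop',T.mean(0).round(4),'rect',np.round(ctr,4),round(w,3),round(h,3),round(a,1))
E
```

```text
scene table z 0.0005741455304327792
1 [339, 131, 25, 37, 719] top 0.0871 meanTop [0.4661 0.2514 0.0849] rect [0.4659 0.2517] 0.056 0.059 52.1
2 [100, 155, 88, 104, 5141] top 0.0782 meanTop [ 0.5212 -0.2682  0.0754] rect [ 0.514  -0.2691] 0.231 0.119 16.1
3 [257, 176, 32, 38, 869] top 0.1155 meanTop [0.5745 0.0321 0.1181] rect [0.5731 0.0278] 0.051 0.011 83.4
6 [375, 214, 86, 56, 2745] top 0.091 meanTop [0.7448 0.3108 0.0916] rect [0.7436 0.3115] 0.026 0.028 42.8
7 [316, 246, 41, 36, 1031] top 0.0652 meanTop [0.7579 0.1216 0.063 ] rect [0.7568 0.1205] 0.039 0.038 87.6
8 [200, 275, 37, 47, 1183] top 0.1081 meanTop [ 0.7822 -0.1463  0.1065] rect [ 0.7814 -0.1468] 0.026 0.031 34.3
side table z 0.0003831554345292698
1 [228, 169, 51, 35, 810] top 0.0511 meanTop [0.7414 0.3103 0.0487] rect [0.7443 0.3132] 0.07 0.174 9.6
2 [276, 199, 30, 24, 456] top 0.0642 meanTop [0.7514 0.1195 0.0618] rect [0.7527 0.1203] 0.034 0.036 9.3
3 [166, 203, 25, 33, 608] top 0.0859 meanTop [0.4635 0.2538 0.0837] rect [0.4624 0.2531] 0.056 0.061 4.4
4 [234, 212, 29, 60, 1410] top 0.1536 meanTop [0.547  0.0278 0.1526] rect [0.5476 0.0317] 0.036 0.04 54.7
5 [350, 227, 27, 43, 786] top 0.1074 meanTop [ 0.774 -0.147  0.106] rect [ 0.7758 -0.1465] 0.024 0.029 42.0
6 [253, 282, 113, 123, 7656] top 0.0773 meanTop [ 0.4998 -0.2751  0.0752] rect [ 0.5098 -0.2692] 0.229 0.119 16.1
wrist table z -0.0002964510693567457
1 [381, 0, 101, 91, 6913] top 0.0643 meanTop [0.7542 0.1228 0.0619] rect [0.7549 0.123 ] 0.039 0.039 64.6
4 [130, 104, 119, 103, 8576] top 0.1537 meanTop [0.5513 0.0314 0.1525] rect [0.5499 0.0288] 0.043 0.037 36.3
5 [432, 262, 30, 28, 261] top 0.0191 meanTop [ 0.8092 -0.1205  0.0145] rect [ 0.8079 -0.1176] 0.011 0.043 44.6
6 [139, 339, 149, 47, 5876] top 0.0752 meanTop [ 0.5617 -0.2025  0.0735] rect [ 0.5434 -0.2147] 0.14 0.035 15.9
```

```bash
python3 - <<'E'
from m import *
for n in ['side','wrist','scene']:
    d=dict(np.load(n+'0.npz')); Q=cloud(d)
    for nm,c0,lo,hi in [('top',(.549,.03),.148,.158),('collarside',(.549,.03),.110,.130),('body',(.549,.03),.03,.075),('funnel band',(.4645,.2525),.068,.086),('tumbler',(.4645,.2525),.015,.055)]:
        m=(np.hypot(Q[...,0]-c0[0],Q[...,1]-c0[1])<.05)&(Q[...,2]>lo)&(Q[...,2]<hi)
        P=Q[m]
        if len(P)<30: continue
        P=P[:,:2]
        if nm=='top':
            cc,r=cv2.minEnclosingCircle(P.astype(np.float32)); print(n,nm,len(P),np.round(cc,4),round(r,4),'mean',P.mean(0).round(4)); continue
        c,r=circ(P); print(n,nm,len(P),c.round(4),round(r,4))
# foot ring in wrist: dark pixels ray-plane
d=dict(np.load('wrist0.npz'));Q=cloud(d)
img=d['img'];g=img.max(-1)
m=(np.hypot(Q[...,0]-.549,Q[...,1]-.03)<.06)&(g<40)&(Q[...,2]<.03)
P=Q[m];print('foot z',np.percentile(P[:,2],[5,50,95]).round(4),circ(P[:,:2][np.hypot(P[:,0]-.549,P[:,1]-.03)>.041]))
# beak
m=(Q[...,2]>.135)&(np.hypot(Q[...,0]-.549,Q[...,1]-.03)<.05);P=Q[m];P=P[np.hypot(P[:,0]-.549,P[:,1]-.03)>.0225];print('beak',P.mean(0),len(P))
E
```

```text
side top 146 [0.5459 0.0318] 0.0231 mean [0.547  0.0279]
side collarside 162 [0.5504 0.0305] 0.0292
side body 390 [0.5502 0.0306] 0.035
side funnel band 231 [0.4625 0.2531] 0.0278
side tumbler 223 [0.4624 0.2528] 0.0247
wrist top 2858 [0.5478 0.031 ] 0.0233 mean [0.5513 0.0313]
wrist collarside 461 [0.5519 0.0303] 0.0301
wrist body 528 [0.5521 0.0304] 0.0356
scene collarside 39 [0.5532 0.0297] 0.0294
scene body 344 [0.5528 0.03  ] 0.0352
scene funnel band 240 [0.4649 0.252 ] 0.0277
scene tumbler 246 [0.4687 0.2502] 0.0214
foot z [0.0062 0.0077 0.0182] (array([0.55132082, 0.03082764]), np.float64(0.04109646362164455))
beak [0.5792291  0.02112899 0.30086263] 19495
```

Dispenser axis is about (0.552, 0.030), the funnel (0.464, 0.2525) and the block centre (0.512, -0.269), with its top at 75 mm. Heights and radii match the given sizes. I'll move above the pump and turn clockwise in advance, so that one counter-clockwise twist fits joint 7's range.

Emit:
{"api": "move_arm", "payload": {
  "steps": "0 0.015 -0.036 0.12 0;0 0.0305 -0.073 0.24 0;0 0.0305 -0.073 0.36 0;0 0.0305 -0.073 0.48 0;0 0.0305 -0.073 0.6 0;0 0.0305 -0.073 0.72 0;0 0.0305 -0.073 0.84 0;0 0.0305 -0.073 0.96 0;0 0.0305 -0.073 1.08 0;0 0.0305 -0.073 1.2 0",
  "squeeze": 45
}}

```text
clock: 0.98
position: [0.5518, 0.0305, 0.2265]
ee_rot: [0.936, 1.36, -0.937]
force: [0.5, -0.5, 0.2]
width: 1.004
```

Emit:
{"api": "move_arm", "payload": {
  "steps": "0 0 0 0.12 0;0 0 0 0.24 0;0 0 0 0.36 0;0 0 0 0.48 0;0 0 0 0.6 0;0 0 0 0.6 0;0 0 0 0.6 0"
}}

```text
clock: 1.57
position: [0.5518, 0.0306, 0.2265]
ee_rot: [1.373, 1.094, -1.374]
force: [-0.4, -1.2, -0.2]
width: 1.004
```

```bash
python3 - <<'E'
from m import *
st()
d=grab('wrist','wrist1');Q=cloud(d)
for lo,hi in [(.110,.131),(.02,.075)]:
    m=(np.hypot(Q[...,0]-.552,Q[...,1]-.03)<.045)&(Q[...,2]>lo)&(Q[...,2]<hi);P=Q[m];print(lo,len(P),circ(P[:,:2]) if len(P)>20 else '')
m=(np.hypot(Q[...,0]-.552,Q[...,1]-.03)<.045)&(Q[...,2]>.131)&(Q[...,2]<.137);P=Q[m];print(cv2.minEnclosingCircle(P[:,:2].astype(np.float32)),P[:,2].mean())
E
```

```text
t 1.57 p [0.5518 0.0306 0.2265] F [-0.4 -1.2 -0.2] w 1.004
[[-0.     0.975 -0.223]
 [-0.    -0.223 -0.975]
 [-1.    -0.     0.   ]]
q [-0.431  0.323  0.368  1.774 -0.13   1.069 -1.814]
0.11 413 (array([0.55153377, 0.03043225]), np.float64(0.030101813637256527))
0.02 492 (array([0.5516067 , 0.03039574]), np.float64(0.03576595477175867))
((0.5521700978279114, 0.030378658324480057), 0.03028440847992897) 0.13390413004587043
```

```bash
echo
```

```text
(no output)
```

The second wrist view agrees: (0.5516, 0.0304), radius 30 mm, with the TCP within 0.3 mm. I'll descend and grip the upper collar, keeping the tips 4 mm above the collar's underside so it can later be set down on the block.

Emit:
{"api": "move_arm", "payload": {
  "steps": "0.035 0 0 0 0;0.07 0 0 0 0;0.1 0 0 0 0;0.1155 0 0 0 0;0.1155 0 0 0 0;0.1155 0 0 0 255;0.1155 0 0 0 255;0.1155 0 0 0 255;0.1155 0 0 0 255;0.1155 0 0 0 255"
}}

```text
clock: 2.45
position: [0.5527, 0.0306, 0.1123]
ee_rot: [1.377, 1.091, -1.374]
force: [-0.5, 1.1, -0.6]
width: 0.69
```

Emit:
{"api": "move_arm", "payload": {
  "steps": "0 0 0 0 255;0 0 0 0 255;0 0 0 0 255;0 0 0 0 255;0 0 0 0 255;0 0 0 0 255"
}}

```text
clock: 2.95
position: [0.5525, 0.0306, 0.1115]
ee_rot: [1.377, 1.092, -1.375]
force: [1.4, 0.8, 3.4]
width: 0.662
```

Gripped at 61 mm. Now the first, stiff half radian, done slowly and rising with the thread.

Emit:
{"api": "move_arm", "payload": {
  "steps": "-0.0002 0 0 -0.05 255;-0.0004 0 0 -0.1 255;-0.0005 0 0 -0.15 255;-0.0007 0 0 -0.2 255;-0.0009 0 0 -0.25 255;-0.0011 0 0 -0.3 255;-0.0013 0 0 -0.35 255;-0.0014 0 0 -0.4 255;-0.0014 0 0 -0.4 255"
}}

```text
clock: 3.7
position: [0.5516, 0.0302, 0.1124]
ee_rot: [1.08, 1.287, -1.082]
force: [0.2, 0.4, 0.6]
width: 0.658
```

```bash
python3 - <<'E'
from m import *
s,_=st();print(np.round(s['ft_torque'],2))
d=grab('scene','scene1');d=grab('side','side1')
E
```

```text
t 3.7 p [0.5516 0.0302 0.1124] F [0.2 0.4 0.6] w 0.658
[[-0.001  0.985  0.172]
 [-0.     0.172 -0.985]
 [-1.    -0.001  0.   ]]
q [-0.315  0.445  0.222  1.898 -0.131  0.813 -1.422]
[0.05 0.17 0.06]
```

View pics/side1.png

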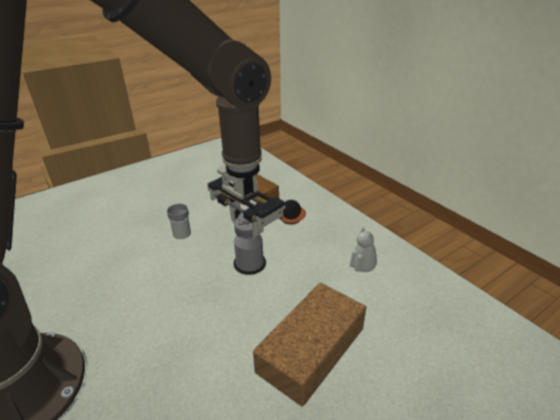

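The side view shows the jaws around the collar at about (248,228) with everything else in place. Forces are low, so I continue. I'll check for slip from the collar's height.

Emit:
{"api": "move_arm", "payload": {
  "steps": "-0.0003 0 0 -0.08 255;-0.0006 0 0 -0.16 255;-0.0009 0 0 -0.24 255;-0.0012 0 0 -0.32 255;-0.0014 0 0 -0.4 255;-0.0017 0 0 -0.48 255;-0.002 0 0 -0.56 255;-0.0023 0 0 -0.64 255;-0.0026 0 0 -0.72 255;-0.0029 0 0 -0.8 255"
}}

```text
clock: 4.63
position: [0.5515, 0.0304, 0.115]
ee_rot: [0.468, 1.521, -0.469]
force: [0.2, -0.4, -1.2]
width: 0.658
```

```bash
python3 - <<'E'
from m import *
s,_=st();print(np.round(s['ft_torque'],2))
d=grab('wrist','wrist2');Q=cloud(d)
m=(np.hypot(Q[...,0]-.552,Q[...,1]-.03)<.018)
print(np.percentile(Q[m][:,2],[10,50,90]).round(4),m.sum())
E
```

```text
t 4.63 p [0.5515 0.0304 0.115 ] F [ 0.2 -0.4 -1.2] w 0.658
[[-0.001  0.563  0.827]
 [-0.     0.827 -0.563]
 [-1.    -0.001 -0.001]]
q [-0.164  0.439  0.016  1.882 -0.009  0.822 -0.741]
[-0.02  0.01  0.01]
[0.1367 0.1553 0.1563] 4333
```

View pics/wrist2.png

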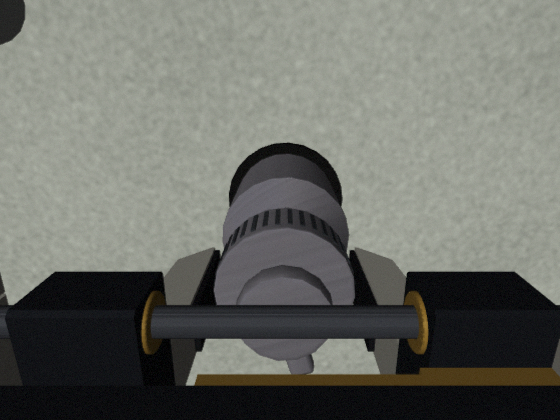

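The collar is up 3–4 mm, and the beak at px (300,362) has kept its place in the jaws, so there's no slip. Continuing to the thread's end.

Emit:
{"api": "move_arm", "payload": {
  "steps": "-0.0004 0 0 -0.11 255;-0.0008 0 0 -0.22 255;-0.0012 0 0 -0.33 255;-0.0016 0 0 -0.44 255;-0.002 0 0 -0.55 255;-0.0024 0 0 -0.66 255;-0.0028 0 0 -0.77 255;-0.0032 0 0 -0.88 255;-0.0036 0 0 -0.99 255;-0.004 0 0 -1.1 255"
}}

```text
clock: 5.52
position: [0.5515, 0.0303, 0.119]
ee_rot: [-0.393, 1.536, 0.393]
force: [-0.3, -0.1, -1.5]
width: 0.661
```

Emit:
{"api": "move_arm", "payload": {
  "steps": "-0.0004 0 0 -0.11 255;-0.0008 0 0 -0.22 255;-0.0012 0 0 -0.33 255;-0.0016 0 0 -0.44 255;-0.002 0 0 -0.55 255;-0.0024 0 0 -0.66 255;-0.0028 0 0 -0.77 255;-0.0032 0 0 -0.88 255;-0.0036 0 0 -0.99 255;-0.004 0 0 -1.1 255"
}}

```text
clock: 6.35
position: [0.5515, 0.0303, 0.123]
ee_rot: [-1.232, 1.196, 1.233]
force: [0.0, 0.4, -1.3]
width: 0.659
```

Emit:
{"api": "move_arm", "payload": {
  "steps": "-0.0004 0 0 -0.1 255;-0.0007 0 0 -0.2 255;-0.0007 0 0 -0.2 255;-0.0007 0 0 -0.2 255"
}}

```text
clock: 6.68
position: [0.5516, 0.0302, 0.1237]
ee_rot: [-1.371, 1.096, 1.373]
force: [0.1, -0.5, -2.3]
width: 0.665
```

```bash
python3 - <<'E'
from m import *
s,_=st();print(np.round(s['ft_torque'],2))
d=grab('wrist','wrist3');Q=cloud(d)
m=(np.hypot(Q[...,0]-.552,Q[...,1]-.03)<.018)
print(np.percentile(Q[m][:,2],[10,50,90]).round(4),m.sum())
E
```

```text
t 6.68 p [0.5516 0.0302 0.1237] F [ 0.1 -0.5 -2.3] w 0.665
[[-0.001 -0.975 -0.222]
 [ 0.    -0.222  0.975]
 [-1.     0.001  0.   ]]
q [ 0.271  0.499 -0.584  1.836  0.34   0.909  1.325]
[ 0.16 -0.05 -0.03]
[0.1454 0.1641 0.1649] 3885
```

View pics/wrist3.png

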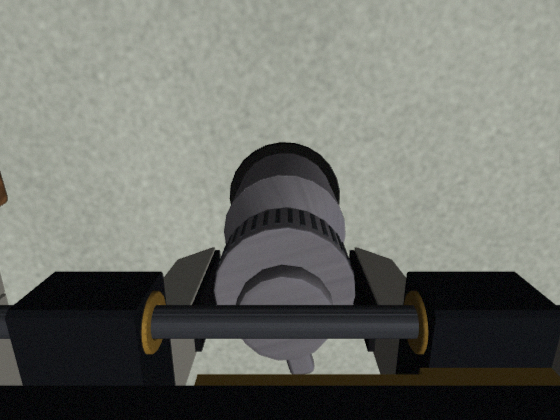

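Turned 3.59 rad and risen 12 mm. The wrist load is now just the pump's weight (the beak hasn't moved in the jaws). Lifting gently first.

Emit:
{"api": "move_arm", "payload": {
  "steps": "-0.001 0 0 0 255;-0.002 0 0 0 255;-0.003 0 0 0 255;-0.004 0 0 0 255;-0.005 0 0 0 255"
}}

```text
clock: 7.15
position: [0.552, 0.0305, 0.1294]
ee_rot: [-1.376, 1.092, 1.375]
force: [-0.5, 0.1, -0.6]
width: 0.664
```

Emit:
{"api": "move_arm", "payload": {
  "steps": "-0.01 0 0 0 255;-0.025 0 0 0 255;-0.045 0 0 0 255;-0.065 0 0 0 255;-0.08 0 0 0 255;-0.08 0 0 0 255"
}}

```text
clock: 7.65
position: [0.5538, 0.0312, 0.2131]
ee_rot: [-1.379, 1.088, 1.371]
force: [1.2, 1.0, -1.5]
width: 0.656
```

Emit:
{"api": "move_arm", "payload": {
  "steps": "0 0.01 -0.027 0 255;0 0.022 -0.06 0 255;0 0.034 -0.092 0 255;0 0.046 -0.124 0 255;0 0.058 -0.156 0 255;0 0.07 -0.188 0 255;0 0.082 -0.22 0 255;0 0.094 -0.252 0 255;0 0.102 -0.273 0 255;0 0.1055 -0.283 0 255"
}}

```text
clock: 8.48
position: [0.5118, -0.2735, 0.2084]
ee_rot: [-1.372, 1.097, 1.373]
force: [-0.9, -0.2, -1.3]
width: 0.661
```

Emit:
{"api": "move_arm", "payload": {
  "steps": "0 0 0 0 255;0 0 0 0 255;0 0 0 0 255"
}}

```text
clock: 8.73
position: [0.5141, -0.2668, 0.2092]
ee_rot: [-1.377, 1.089, 1.378]
force: [0.3, 0.9, -1.7]
width: 0.662
```

```bash
python3 - <<'E'
from m import *
s,_=st();print(np.round(s['ft_torque'],2))
d=grab('side','side4');Q=cloud(d)
d=grab('wrist','wrist4');Q=cloud(d)
p=s['position']
r=np.hypot(Q[...,0]-p[0],Q[...,1]-p[1])
m=(r<.10)&(Q[...,2]>.06)&(Q[...,2]<.09);print('block',np.median(Q[m][:,2]),Q[m].min(0),Q[m].max(0),m.sum())
m=(r<.018)&(Q[...,2]<.3);P=Q[m];P=P[P[:,2]>.255];print('top',np.percentile(P[:,2],[5,50,95]))
P=P[abs(P[:,2]-np.median(P[:,2]))<.004]
A=np.c_[P[:,:2],np.ones(len(P))];print(np.linalg.lstsq(A,P[:,2],rcond=None)[0],p[2])
E
```

```text
t 8.73 p [ 0.5141 -0.2668  0.2092] F [ 0.3  0.9 -1.7] w 0.662
[[ 0.    -0.973 -0.23 ]
 [ 0.001 -0.23   0.973]
 [-1.    -0.001  0.001]]
q [ 0.777  0.436 -0.545  1.677  0.247  1.099  1.962]
[ 0.22 -0.03  0.02]
block 0.07465339024314444 [ 0.4140972  -0.34715515  0.06660312] [ 0.58395592 -0.1950075   0.07774873] 22652Traceback (most recent call last):
  File "<stdin>", line 8, in <module>
    return _quantile_unchecked(
        a, q, axis, out, overwrite_input, method, keepdims, weights)
    return _ureduce(a,
                    func=_quantile_ureduce_func,
    ...<5 lines>...
                    overwrite_input=overwrite_input,
                    method=method)
    r = func(a, **kwargs)
    result = _quantile(arr,
                       quantiles=q,
    ...<2 lines>...
                       out=out,
                       weights=wgt)
    slices_having_nans = np.isnan(arr[-1, ...])
                                  ~~~^^^^^^^^^
IndexError: index -1 is out of bounds for axis 0 with size 0
```

View pics/side4.png

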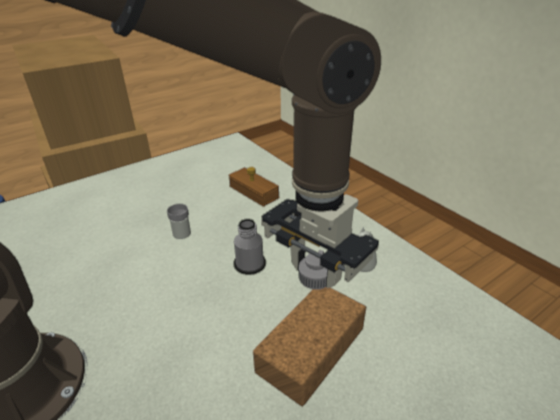

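View pics/wrist4.png

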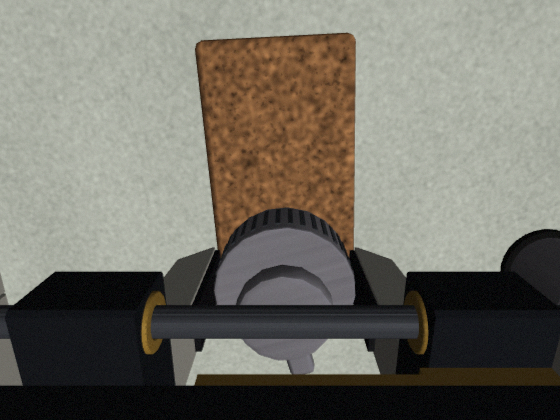

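The open neck is visible at side px (247,228), and the pump is held upright at (314,268). The wrist view shows it centred across the block. Lowering now.

Emit:
{"api": "move_arm", "payload": {
  "steps": "0.025 0 0 0 255;0.055 0 0 0 255;0.085 0 0 0 255;0.105 0 0 0 255;0.117 0 0 0 255;0.122 0 0 0 255;0.124 0 0 0 255;0.124 0 0 0 255"
}}

```text
clock: 9.5
position: [0.5143, -0.2688, 0.0859]
ee_rot: [-1.377, 1.091, 1.375]
force: [0.5, 0.2, -0.8]
width: 0.661
```

Emit:
{"api": "move_arm", "payload": {
  "steps": "0.001 0 0 0 255;0.002 0 0 0 255;0.003 0 0 0 255;0.003 0 0 0 255"
}}

```text
clock: 9.83
position: [0.5137, -0.2693, 0.0826]
ee_rot: [-1.377, 1.092, 1.375]
force: [0.2, 0.1, -1.9]
width: 0.659
```

Emit:
{"api": "move_arm", "payload": {
  "steps": "0.0008 0 0 0 255;0.0016 0 0 0 255;0.0024 0 0 0 255;0.003 0 0 0 255;0.003 0 0 0 255"
}}

```text
clock: 10.25
position: [0.5136, -0.2692, 0.08]
ee_rot: [-1.376, 1.092, 1.375]
force: [-3.8, -0.0, 7.9]
width: 0.657
```

Contact at TCP z 0.080, as predicted. Releasing.

Emit:
{"api": "move_arm", "payload": {
  "steps": "0 0 0 0 75;0 0 0 0 60;0 0 0 0 40;0 0 0 0 20;0 0 0 0 0;0 0 0 0 0;0 0 0 0 0;0 0 0 0 0;0 0 0 0 0;0 0 0 0 0"
}}

```text
clock: 11.08
position: [0.5135, -0.2691, 0.0792]
ee_rot: [-1.376, 1.092, 1.376]
force: [-0.4, -0.1, -0.6]
width: 1.001
```

```bash
python3 - <<'E'
from m import *
st()
d=grab('side','side5')
d=grab('wrist','wrist5');Q=cloud(d)
m=(np.hypot(Q[...,0]-.5136,Q[...,1]+.2692)<.018)&(Q[...,2]<.135);P=Q[m];print(np.percentile(P[:,2],[5,50,95]))
E
```

```text
t 11.08 p [ 0.5135 -0.2691  0.0792] F [-0.4 -0.1 -0.6] w 1.001
[[ 0.    -0.974 -0.227]
 [ 0.    -0.227  0.974]
 [-1.    -0.    -0.   ]]
q [ 0.733  0.576 -0.489  1.814  0.351  0.839  1.873]
[0.10128294 0.12030078 0.1214053 ]
```

View pics/wrist5.png

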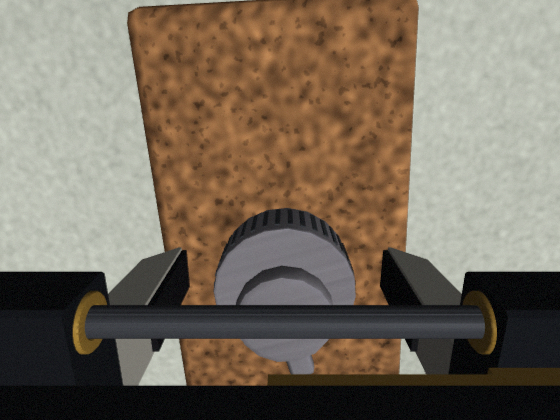

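The wrist view shows the pump standing on the block at (285,290) with clear gaps to both fingers. Its top is at 121 mm (75 + 46), so it is upright. Retreating and moving to the funnel.

Emit:
{"api": "move_arm", "payload": {
  "steps": "-0.015 0 0 0 0;-0.05 0 0 0 0;-0.09 0 0 0 0;-0.125 0 0 0 0;-0.145 0 0 0 0;-0.145 0 0 0 0"
}}

```text
clock: 11.68
position: [0.5161, -0.2696, 0.2295]
ee_rot: [-1.383, 1.09, 1.369]
force: [0.4, -0.1, 0.6]
width: 1.002
```

Emit:
{"api": "move_arm", "payload": {
  "steps": "0 -0.003 0.02 0 0;0 -0.008 0.058 0 0;0 -0.013 0.096 0 0;0 -0.018 0.134 0 0;0 -0.023 0.172 0 0;0 -0.028 0.21 0 0;0 -0.033 0.248 0 0;0 -0.038 0.286 0 0;0 -0.043 0.324 0 0;0 -0.048 0.362 0 0"
}}

```text
clock: 12.52
position: [0.4773, 0.0959, 0.2239]
ee_rot: [-1.376, 1.093, 1.376]
force: [1.1, 0.3, -0.7]
width: 1.0
```

Emit:
{"api": "move_arm", "payload": {
  "steps": "0 -0.005 0.037 0 0;0 -0.01 0.073 0 0;0 -0.015 0.11 0 0;0 -0.018 0.135 0 0;0 -0.021 0.15 0 0;0 -0.022 0.157 0 0;0 -0.022 0.157 0 0;0 -0.022 0.157 0 0;0 -0.022 0.157 0 0"
}}

```text
clock: 13.27
position: [0.4642, 0.2505, 0.2239]
ee_rot: [-1.375, 1.094, 1.374]
force: [0.2, -0.4, -0.2]
width: 0.996
```

```bash
python3 - <<'E'
from m import *
s,_=st()
d=grab('scene','scene6');Q=cloud(d)
m=(np.hypot(Q[...,0]-.5136,Q[...,1]+.2692)<.018)&(Q[...,2]<.135);P=Q[m];print('pump',np.percentile(P[:,2],[5,50,95]))
d=grab('wrist','wrist6');Q=cloud(d)
r=np.hypot(Q[...,0]-.4635,Q[...,1]-.2525)
for lo,hi in [(.068,.085),(.01,.055)]:
    m=(r<.045)&(Q[...,2]>lo)&(Q[...,2]<hi);P=Q[m];print(lo,len(P),circ(P[:,:2]) if len(P)>20 else '')
m=(r<.05)&(Q[...,2]>.083)&(Q[...,2]<.1);P=Q[m];print(cv2.minEnclosingCircle(P[:,:2].astype(np.float32)),P[:,2].mean())
A=np.c_[P[:,:2],np.ones(len(P))];print('rim plane',np.linalg.lstsq(A,P[:,2],rcond=None)[0][:2])
E
```

```text
t 13.27 p [0.4642 0.2505 0.2239] F [ 0.2 -0.4 -0.2] w 0.996
[[-0.    -0.974 -0.225]
 [-0.001 -0.225  0.974]
 [-1.     0.001 -0.001]]
q [-0.04   0.376 -0.734  1.768  0.28   1.105  0.931]
pump [0.1017019  0.12111161 0.12370589]
0.068 827 (array([0.46329681, 0.25299916]), np.float64(0.02769306213560845))
0.01 1117 (array([0.45740536, 0.25160543]), np.float64(0.016001462867039587))
((0.46405738592147827, 0.2531057596206665), 0.029113803058862686) 0.08504958356285228
rim plane [-0.00226253  0.00048745]
```

View pics/wrist6.png

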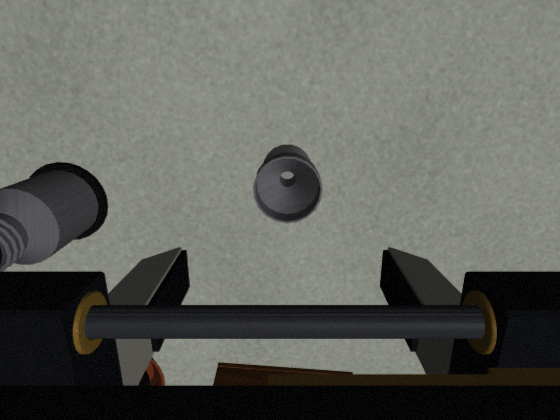

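View pics/scene6.png

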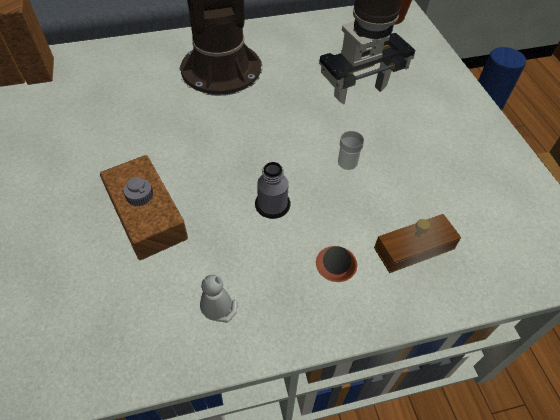

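The scene view shows the pump standing on the block (138,190), the open neck at (272,170) and the funnel at (350,142). The wrist view puts the funnel at (287,188), upright, at (0.4637, 0.253). I'll descend and grip the band's upper half, keeping the tips above the tumbler's rim.

Emit:
{"api": "move_arm", "payload": {
  "steps": "0.02 0 0.0025 0 0;0.055 0 0.0025 0 0;0.09 0 0.0025 0 0;0.125 0 0.0025 0 0;0.15 0 0.0025 0 0;0.161 0 0.0025 0 0;0.161 0 0.0025 0 0;0.161 0 0.0025 0 0",
  "squeeze": 20
}}

```text
clock: 14.03
position: [0.4637, 0.2546, 0.0639]
ee_rot: [-1.375, 1.092, 1.375]
force: [0.2, 0.3, 0.8]
width: 1.003
```

Emit:
{"api": "move_arm", "payload": {
  "steps": "0 0 0 0 60;0 0 0 0 75;0 0 0 0 85;0 0 0 0 95;0 0 0 0 120;0 0 0 0 255;0 0 0 0 255;0 0 0 0 255;0 0 0 0 255;0 0 0 0 255"
}}

```text
clock: 14.87
position: [0.4636, 0.2546, 0.0634]
ee_rot: [-1.376, 1.092, 1.375]
force: [0.3, -1.4, 5.7]
width: 0.63
```

```bash
python3 - <<'E'
from m import *
s,_=st()
d=grab('wrist','wrist7');Q=cloud(d);d=grab('side','side7')
E
```

```text
t 14.87 p [0.4636 0.2546 0.0634] F [ 0.3 -1.4  5.7] w 0.63
[[ 0.001 -0.974 -0.227]
 [-0.    -0.227  0.974]
 [-1.    -0.    -0.   ]]
q [-0.146  0.565 -0.63   1.944  0.466  0.78   0.759]
```

View pics/wrist7.png

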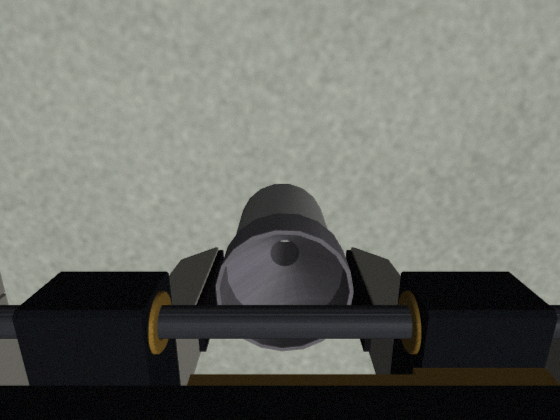

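Gripped at 58 mm, with the funnel level in the jaws at (285,285). Lifting.

Emit:
{"api": "move_arm", "payload": {
  "steps": "-0.004 0 0 0 255;-0.012 0 0 0 255;-0.025 0 0 0 255;-0.045 0 0 0 255;-0.07 0 0 0 255;-0.095 0 0 0 255;-0.12 0 0 0 255;-0.145 0 0 0 255;-0.155 0 0 0 255;-0.155 0 0 0 255"
}}

```text
clock: 15.8
position: [0.4641, 0.2559, 0.2209]
ee_rot: [-1.377, 1.087, 1.374]
force: [-0.3, 0.2, -0.3]
width: 0.63
```

Emit:
{"api": "move_arm", "payload": {
  "steps": "0 0 0 0 255;0 0 0 0 255"
}}

```text
clock: 15.97
position: [0.4626, 0.2541, 0.2169]
ee_rot: [-1.376, 1.094, 1.377]
force: [-0.3, 1.0, -1.4]
width: 0.625
```

```bash
python3 - <<'E'
from m import *
s,Rm=st();p=s['position']
d=grab('scene','scene8')
d=grab('side','side8')
d=grab('wrist','wrist8');Q=cloud(d)
r=np.hypot(Q[...,0]-p[0],Q[...,1]-p[1])
m=(r<.05)&(abs(Q[...,2]-p[2]-.023)<.012);P=Q[m];P=P[P[:,2]>P[:,2].max()-.004];print('rim',len(P),circ(P[:,:2]),P[:,2].mean())
A=np.c_[P[:,:2],np.ones(len(P))];print('plane',np.linalg.lstsq(A,P[:,2],rcond=None)[0][:2])
print('to neck, tool axes', Rm.T@(np.array([.5516,.0304,p[2]])-p))
E
```

```text
t 15.97 p [0.4626 0.2541 0.2169] F [-0.3  1.  -1.4] w 0.625
[[-0.002 -0.974 -0.227]
 [-0.001 -0.227  0.974]
 [-1.     0.002 -0.001]]
q [-0.047  0.385 -0.736  1.776  0.288  1.093  0.918]
rim 523 (array([0.41056604, 0.2421921 ]), np.float64(0.05598482528677237)) 0.24984060495383498
plane [-0.02268536 -0.00295382]
to neck, tool axes [ 9.27106518e-05 -3.58212509e-02 -2.38054330e-01]
```

View pics/side8.png

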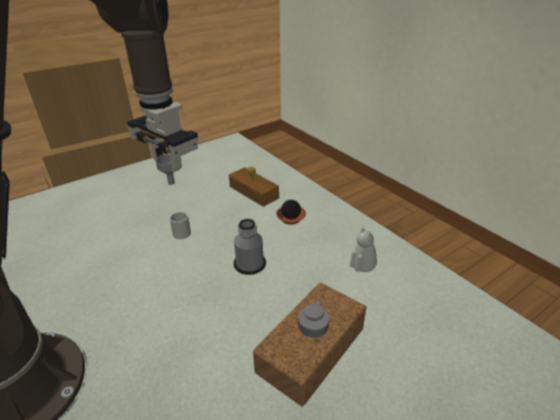

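The side view shows the funnel hanging upright in the jaws (168,170), the tumbler left in place at (180,226) and the pump on the block (314,318). Moving over the neck.

Emit:
{"api": "move_arm", "payload": {
  "steps": "0 -0.003 -0.02 0 255;0 -0.008 -0.053 0 255;0 -0.013 -0.086 0 255;0 -0.018 -0.119 0 255;0 -0.023 -0.152 0 255;0 -0.028 -0.185 0 255;0 -0.032 -0.213 0 255;0 -0.035 -0.232 0 255;0 -0.0358 -0.238 0 255;0 -0.0358 -0.238 0 255"
}}

```text
clock: 16.95
position: [0.5523, 0.0292, 0.2172]
ee_rot: [-1.373, 1.095, 1.375]
force: [-0.7, 0.6, -1.0]
width: 0.624
```

Emit:
{"api": "move_arm", "payload": {
  "steps": "0 0 0 0 255;0 0 0 0 255;0 0 0 0 255"
}}

```text
clock: 17.2
position: [0.5517, 0.0329, 0.2183]
ee_rot: [-1.377, 1.09, 1.378]
force: [-0.1, 0.4, -0.8]
width: 0.627
```

```bash
python3 - <<'E'
from m import *
s,Rm=st();p=s['position']
print('to neck, tool axes', np.round(Rm.T@(np.array([.5516,.0304,p[2]])-p),4))
for n in ['side','scene','wrist']:
    d=grab(n,n+'9');Q=cloud(d)
    r=np.hypot(Q[...,0]-.5516,Q[...,1]-.0304)
    for nm,lo,hi,R0 in [('spout',p[2]-.044,p[2]-.022,.03),('neck',.10,.127,.035),('body',.02,.075,.05),('band',p[2]+.004,p[2]+.022,.034)]:
        m=(r<R0)&(Q[...,2]>lo)&(Q[...,2]<hi);P=Q[m]
        if len(P)>20: c,R1=circ(P[:,:2]);print(n,nm,len(P),c.round(4),R1.round(4),P.mean(0).round(4))
E
```

```text
t 17.2 p [0.5517 0.0329 0.2183] F [-0.1  0.4 -0.8] w 0.627
[[-0.    -0.973 -0.23 ]
 [ 0.001 -0.23   0.973]
 [-1.    -0.     0.001]]
q [ 0.338  0.41  -0.672  1.722  0.28   1.108  1.382]
to neck, tool axes [-0.      0.0006 -0.0024]
side spout 62 [0.5496 0.0322] 0.0076 [0.5471 0.0281 0.1848]
side neck 226 [0.5495 0.0288] 0.0192 [0.5476 0.025  0.1164]
side body 474 [0.5504 0.0307] 0.035 [0.5364 0.007  0.0486]
side band 259 [0.5511 0.0324] 0.0285 [0.543  0.0339 0.2313]
scene spout 58 [0.5533 0.032 ] 0.0078 [0.5584 0.0306 0.1856]
scene neck 250 [0.5553 0.0294] 0.0191 [0.5572 0.0289 0.116 ]
scene body 430 [0.5527 0.0299] 0.0353 [0.58   0.0231 0.0484]
scene band 297 [0.5529 0.0318] 0.028 [0.5576 0.0364 0.2314]
wrist spout 412 [0.5519 0.0326] 0.0073 [0.5577 0.034  0.1866]
wrist neck 1036 [0.5491 0.03  ] 0.0197 [0.5419 0.028  0.1186]
wrist body 816 [0.5504 0.0304] 0.0343 [0.5428 0.0289 0.0434]
wrist band 3950 [0.5513 0.0317] 0.0283 [0.5439 0.029  0.2335]
```

View pics/wrist9.png

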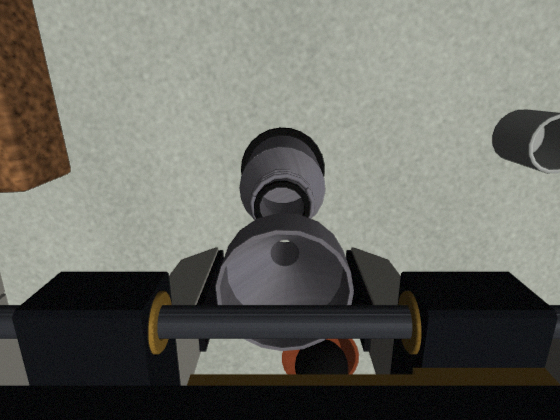

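View pics/side9.png

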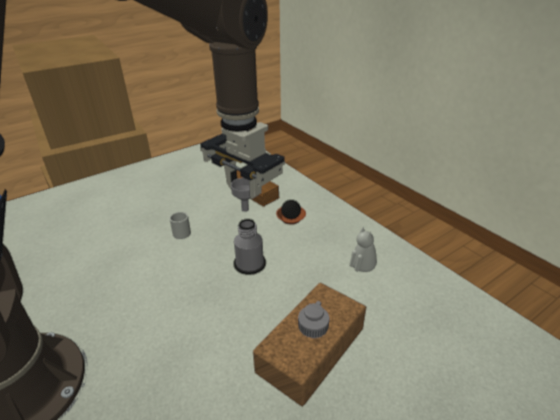

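The wrist view shows the funnel upright at (285,290). The spout measures (0.552, 0.0325), 2 mm off in y from the axis. I'll correct that while descending.

Emit:
{"api": "move_arm", "payload": {
  "steps": "0 0 -0.002 0 255;0.01 0 -0.002 0 255;0.025 0 -0.002 0 255;0.04 0 -0.002 0 255;0.055 0 -0.002 0 255;0.064 0 -0.002 0 255;0.068 0 -0.002 0 255;0.068 0 -0.002 0 255"
}}

```text
clock: 18.02
position: [0.5521, 0.029, 0.1492]
ee_rot: [-1.375, 1.093, 1.377]
force: [0.3, -0.5, 0.0]
width: 0.626
```

Emit:
{"api": "move_arm", "payload": {
  "steps": "0.002 0 0 0 255;0.004 0 0 0 255;0.005 0 0 0 255;0.005 0 0 0 255"
}}

```text
clock: 18.35
position: [0.5528, 0.0291, 0.1455]
ee_rot: [-1.376, 1.092, 1.375]
force: [0.4, 0.4, -0.4]
width: 0.627
```

Emit:
{"api": "move_arm", "payload": {
  "steps": "0.001 0.0005 0.0006 0 255;0.002 0.001 0.0012 0 255;0.003 0.001 0.0012 0 255;0.004 0.001 0.0012 0 255;0.004 0.001 0.0012 0 255"
}}

```text
clock: 18.77
position: [0.5516, 0.0302, 0.1413]
ee_rot: [-1.376, 1.091, 1.376]
force: [0.0, -0.2, 1.7]
width: 0.627
```

Emit:
{"api": "move_arm", "payload": {
  "steps": "0.0007 0 0 0 255;0.0014 0 0 0 255;0.0014 0 0 0 255;0.0014 0 0 0 255"
}}

```text
clock: 19.1
position: [0.5517, 0.0302, 0.1401]
ee_rot: [-1.376, 1.091, 1.375]
force: [0.8, 0.0, 4.1]
width: 0.631
```

Emit:
{"api": "move_arm", "payload": {
  "steps": "0 0 0 0 80;0 0 0 0 60;0 0 0 0 40;0 0 0 0 20;0 0 0 0 0;0 0 0 0 0;0 0 0 0 0;0 0 0 0 0;0 0 0 0 0"
}}

```text
clock: 19.85
position: [0.5514, 0.0301, 0.1398]
ee_rot: [-1.376, 1.092, 1.376]
force: [-0.2, -0.0, -0.6]
width: 1.0
```

Emit:
{"api": "move_arm", "payload": {
  "steps": "-0.01 0 0 0 0;-0.03 0 0 0 0;-0.06 0 0 0 0;-0.09 0 0 0 0;-0.11 0 0 0 0;-0.12 0 0 0 0;-0.12 0 0 0 0;-0.12 0 0 0 0"
}}

```text
clock: 20.52
position: [0.5513, 0.0299, 0.2596]
ee_rot: [-1.376, 1.092, 1.375]
force: [-0.4, -0.1, -1.2]
width: 0.998
```

```bash
python3 - <<'E'
from m import *
s,Rm=st()
for n in ['side','scene','wrist']:
    d=grab(n,n+'A');Q=cloud(d)
    r=np.hypot(Q[...,0]-.5516,Q[...,1]-.0304)
    m=(r<.045)&(Q[...,2]>.148)&(Q[...,2]<.163);P=Q[m]
    if len(P)>20: c,R1=circ(P[:,:2]);print(n,'band',len(P),c.round(4),R1.round(4))
    m=(r<.045)&(Q[...,2]>.14)&(Q[...,2]<.19);P=Q[m]
    if len(P)>20:
        print('top z',np.percentile(P[:,2],[50,95,99]).round(4))
        T=P[(np.hypot(P[:,0]-.5516,P[:,1]-.0304)>.0265)&(P[:,2]>np.percentile(P[:,2],99)-.004)];A=np.c_[T[:,:2],np.ones(len(T))];print(len(T),'plane',np.linalg.lstsq(A,T[:,2],rcond=None)[0][:2].round(3))
    m=(np.hypot(Q[...,0]-.5136,Q[...,1]+.2692)<.018)&(Q[...,2]<.135);P=Q[m]
    if len(P)>20: print('pump',np.percentile(P[:,2],[50,95]))
E
```

```text
t 20.52 p [0.5513 0.0299 0.2596] F [-0.4 -0.1 -1.2] w 0.998
[[ 0.    -0.974 -0.227]
 [-0.    -0.227  0.974]
 [-1.    -0.    -0.   ]]
q [ 0.354  0.373 -0.682  1.663  0.25   1.194  1.412]
side band 243 [0.5506 0.0306] 0.028
top z [0.154  0.1646 0.1655]
63 plane [-0.007 -0.009]
pump [0.12076148 0.12268209]
scene band 242 [0.5531 0.0299] 0.0278
top z [0.1537 0.1651 0.1663]
63 plane [-0.011  0.005]
pump [0.12089073 0.12341516]
wrist band 1075 [0.5512 0.0305] 0.0278
top z [0.1522 0.1642 0.165 ]
737 plane [-0.015 -0.005]
```

View pics/sideA.png

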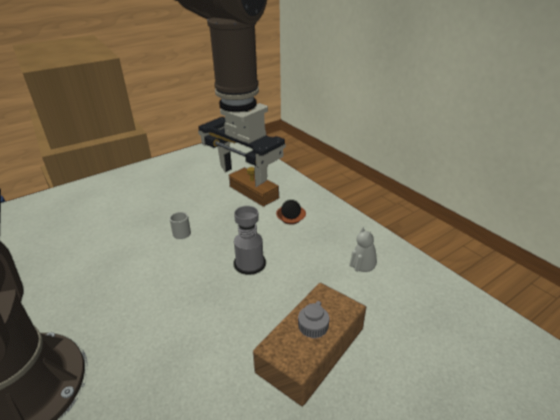

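View pics/wristA.png

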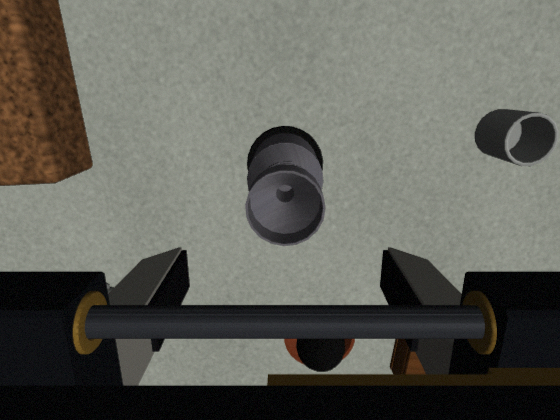

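The funnel sits centred and level in the neck at side px (247,218). Its rim is at 165 mm, which puts the band centre at about 155 mm. The pump, tumbler, cat and ball are all in place, and the gripper is clear. Handing in.

```bash
python3 - <<'E'
from h import *
print(arm.sign_off())
E
```

```text
the job is handed in; nothing more can be done
None
```

I unscrewed the pump head in one 3.6 rad counter-clockwise twist that rose with the thread. I then stood it on the cork block, lifted the funnel out of the tumbler and set it in the dispenser's open neck. The job was handed in at about 20.5 s on the robot's clock.

**Forces:** The wrist force never read above about 9 N at the end of a move. The pump-to-dispenser contact force itself can't be read directly.

**Funnel:** Its axis is within about 2 mm of the neck in all three views. The rim is about 165 mm up, so the band centre is at about 155 mm, against the 146–161 mm allowed. Tilt is about 0.015 rad.

**Pump head:** It is standing on the block with its top at about 121 mm, which matches 75 + 46 mm. I judged it upright from that height and the pictures, because the script that was to measure its tilt in the jaws failed and I did not repeat it.

**Everything else:** The block, tumbler, cat and ball look unmoved in the last side picture, and the gripper was open and clear. I did not re-measure their positions numerically. No check disagreed beyond the cameras' 2 mm calibration spread.

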